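# Lay out a pump kit on its pads

### The job

Lay out the pump kit: lift each of the four castings (rust-brown sleeve, grey round-flanged hub, green square-flanged housing, red oblong-flanged gland) onto the blue pad painted with the white shape of its foot, standing upright and centred on that shape, with the square and oblong flanges turned to line up with theirs. Set them down gently rather than dropping them, and leave the spanner and the tin where they are.

Things in the scene. Friction and masses are not known exactly. Their poses are not given: they have to be found in the camera images.
- sleeve: Cylinder sleeve: upright rust-brown tube with bright steel bands at both ends, outer diameter 56 mm, bore 42 mm open through, 90 mm tall, about 0.7 kg. Loose; origin at the centre of its underside, z along its axis, up. Grasp it by its outside, from above.
- hub: Dark iron-grey flanged hub: round flange 84 mm in diameter and 10 mm thick below, round neck 44 mm in diameter above it (bore 26 mm), 58 mm tall in all, about 0.7 kg. Loose, stands on its flange; origin at the centre of the underside, z up. Grasp the neck from above.
- housing: Green bearing housing: square flange 76 x 76 mm, 10 mm thick below, its sides along the body's x and y; round neck 48 mm in diameter above it (bore 30 mm), 56 mm tall in all, about 0.7 kg. Loose, stands on its flange; origin at the centre of the underside, z up. Grasp the neck from above.
- gland: Dark red gland: oblong flange with round ends, 100 mm long along the body's x, 48 mm wide along y, 10 mm thick, below; round neck 36 mm in diameter above it (bore 22 mm), 50 mm tall in all, about 0.5 kg. Loose, stands on its flange; origin at the centre of the underside, z up. Grasp the neck from above.
- pad_sleeve: The sleeve's pad. Fixed blue steel plate, 116 x 116 mm, 6 mm thick, flat top, origin at the centre of its underside (so a part set on it has its origin 6 mm above the pad's); painted on it, centred, a white ring 62 mm outside and 42 mm inside.
- pad_hub: The hub's pad. Fixed blue steel plate, 116 x 116 mm, 6 mm thick, flat top, origin at the centre of its underside (so a part set on it has its origin 6 mm above the pad's); painted on it, centred, a white disc 90 mm in diameter with small blue dots for the bore and six bolt holes.
- pad_housing: The housing's pad. Fixed blue steel plate, 116 x 116 mm, 6 mm thick, flat top, origin at the centre of its underside (so a part set on it has its origin 6 mm above the pad's); painted on it, centred, a white square 82 x 82 mm with blue dots for the bore and four bolt holes, its sides along the pad's x and y.
- pad_gland: The gland's pad. Fixed blue steel plate, 116 x 116 mm, 6 mm thick, flat top, origin at the centre of its underside (so a part set on it has its origin 6 mm above the pad's); painted on it, centred, a white oblong with round ends, 106 mm long along the pad's x and 54 mm wide along y, with blue dots for the bore and two bolt holes.
- wrench: Bystander: steel spanner lying on the bench at the robot's right, loose. Leave it alone.
- tin: Bystander: closed yellow-labelled tin, 64 mm in diameter, 75 mm tall, standing on the bench at the robot's left, loose; origin at the centre of its underside. Leave it alone.
Not all that is in view belongs to the job. What is shaped like the hub but pink or purple is not meant.

How it is judged:
By the outcome, as a careful person would: the job done as asked, in the order asked, and still so for the second after the job is handed in, with the robot touching nothing.
It also fails if it takes over 112 s, if anything falls off the work surface, if the arm or the gripper's body presses on something with over 40 N, if the wrist force passes 120 N, or if a joint passes its speed limit or range.

### The arm

A 7-joint arm with a two-finger parallel gripper is mounted at the origin on the work surface. World frame = base frame: x ahead of the robot, y to its left, z up, the work surface at z = 0. Lengths are in m, angles in rad, forces in N, time in s.
With the tool pointing down it reaches from about 0.375 to 0.925 m from the base axis. Payload 3.1 kg.
Tool frame: the origin (TCP) lies between the finger pads; the fingertips stand 19 mm ahead of it and the grasp point (between the pads) is the TCP; z points along the fingers, y is the line along which they close (so a half turn about z gives the same grasp; the last joint's range is limited). The gripper opens to 85 mm and grips with 20 to 120 N. Pads are 22 mm wide; open, the fingers measure 114 mm over their backs; the gripper's body (76 mm by 85 mm) begins 54 mm behind the grasp point. The pads swing forward as they close: fully open they stand 13 mm farther back than shut.
Start: joints at [1.221, 0.383, 0.044, 1.598, -0.018, 1.161, -0.05], TCP at [0.162, -0.629, 0.222] pointing down, gripper open.
Joint ranges: [-2.61, 2.61], [-0.41, 2.15], [-1.48, 1.57], [0, 2.5], [-1.57, 4.71], [0.05, 1.97], [-2.85, 2.85]. Speed limits (rad/s): [2.79, 2.79, 3.14, 3.14, 3.14, 3.14, 3.14].

### API

Orientations are given as a unit quaternion [x, y, z, w].
In Python, from bench import move_ptp, movel, move_j, move_gripper, pause, inverse_kinematics, read_camera, camera_params, MotionError, sign_off, look_for, tip_of, read_time_s, read_qpos, read_joint_vel, read_effort, read_eef_pos, read_tcp_rot, read_ft_force, read_ft_torque, read_finger_gap, read_grasp_force gives the robot as it stands. Calls block until the motion is done:
- move_ptp(position, orientation): joint-space move of the TCP to a pose.
- movel(position, orientation=None, speed=0.15): straight line of the TCP; orientation=None keeps the orientation; speed is the mean speed in m/s.
- move_j(angles): joint-space move.
- move_gripper(opening, effort=None): finger opening in m; effort is the grip in N (None keeps the last); returns when the fingers have stopped.
- pause(seconds).
- inverse_kinematics(position, orientation): joint angles nearest the present ones, or None.
- read_camera(name): name is "side" or "top"; returns the picture (480x640x3 uint8, red, green, blue); there is no depth.
- camera_params(name): a dict with "K" (3x3 intrinsics, pixels), "camera_from_world" (4x4, takes a point from world to camera coordinates). Camera axes: x right, y down, z forward; pixel columns grow to the right and rows downward; lengths in m; the calibration is good to about 2 mm. A picture is of the moment at which its call begins. camera_params takes no time and is no camera call.
A pose or a line that the arm cannot do raises MotionError and nothing moves.
- sign_off(): hands the job in; it is judged then, once.
Trained networks look in the newest picture that a camera, given by its name, has taken for a name from the list of things; names that differ only in an ending like _2 or _b are one class to them, and where a whole thing is asked for, a point or a joint stands for the part that bears it (a point fixed in the world has none). Each returns a list of dicts, best first, with "confidence" (0 to 1); they miss things now and then, are a little off and sometimes report something else, mostly with a low value. They report only what shows in the picture. A call takes as long as a camera call. They do not tell look-alikes from the thing itself.
- look_for(camera, name): "at" ([column, row] in pixels, amid what is visible of it).
- tip_of(camera, name): "at" ([column, row] in pixels: a listed point, or the origin of a listed thing).
Readings, each from a call of its own:
- read_time_s(): time.
- read_qpos(): joint angles.
- read_joint_vel(): joint speeds.
- read_effort(): joint torques, N m.
- read_eef_pos(): TCP position.
- read_tcp_rot(): TCP orientation.
- read_ft_force(): force on the tool from outside, world axes, zero at the start.
- read_ft_torque(): the same for the moment, N m.
- read_finger_gap(): finger opening in m.
- read_grasp_force(): force on a finger pad.
Only numpy, scipy, OpenCV 4.12 (cv2) and the standard library are available. Lean on these libraries where they do the work, as an engineer would, in place of code of your own. Each camera call takes 0.05 s, during which the arm holds its last target. There are 200 camera calls.

## Working session

There is one attempt and no reset: what is moved stays moved. The work goes in short steps, each a Python script; the robot and the scene stay as the last script left them, time stands still between calls to the robot, and variables do not carry over. Pictures are saved under pics/ and viewed, at most 14 in all, crops included, and the job is handed in when it is done.

```bash
mkdir -p pics; python3 - <<'E'
from bench import *
import cv2
for c in ("top","side"):
    im=read_camera(c); cv2.imwrite(f"pics/{c}0.png",im[:,:,::-1])
    p=camera_params(c); print(c,p["K"],p["camera_from_world"])
    for n in ["sleeve","hub","housing","gland","pad_sleeve","pad_hub","pad_housing","pad_gland","wrench","tin"]:
        print(n,[(d["at"],round(d["confidence"],2)) for d in tip_of(c,n)[:4]])
print(read_time_s(),read_eef_pos(),read_tcp_rot())
E
```

```text
top [[458.28706474   0.         312.70529612]
 [  0.         458.28706474 240.27518587]
 [  0.           0.           1.        ]] [[ 0.02519553 -0.99967709 -0.00330169 -0.01875478]
 [-0.99006057 -0.02449575 -0.13849199  0.48016814]
 [ 0.1383664   0.00675825 -0.99035805  1.23716755]
 [ 0.          0.          0.          1.        ]]
sleeve [([355.1, 250.1], 0.84), ([350.7, 186.0], 0.44)]
hub [([385.7, 292.1], 0.87), ([424.5, 257.1], 0.79), ([426.8, 299.9], 0.71), ([478.3, 297.1], 0.71)]
housing [([406.4, 190.8], 0.68)]
gland [([192.8, 250.4], 0.64)]
pad_sleeve [([279.1, 185.8], 0.97)]
pad_hub [([347.3, 188.8], 0.88)]
pad_housing [([216.9, 187.3], 0.64), ([279.1, 185.0], 0.16)]
pad_gland [([273.4, 256.4], 0.97)]
wrench [([486.5, 236.8], 0.85)]
tin [([143.2, 199.0], 0.85)]
side [[493.6013069    0.         316.31226241]
 [  0.         493.6013069  240.17271837]
 [  0.           0.           1.        ]] [[-8.96589760e-01 -4.42861983e-01 -2.58597601e-04  4.38106801e-01]
 [-2.80973083e-01  5.69291111e-01 -7.72633003e-01  1.62934029e-01]
 [ 3.42317001e-01 -6.92662180e-01 -6.34852877e-01  1.00576967e+00]
 [ 0.00000000e+00  0.00000000e+00  0.00000000e+00  1.00000000e+00]]
sleeve [([349.7, 223.3], 0.57)]
hub [([424.0, 197.5], 0.84), ([401.4, 219.3], 0.75), ([376.2, 191.2], 0.61), ([436.9, 170.9], 0.57)]
housing [([316.1, 182.1], 0.85)]
gland [([261.7, 358.2], 0.95)]
pad_sleeve [([239.1, 252.5], 0.95), ([193.7, 304.8], 0.45)]
pad_hub [([280.9, 213.4], 0.59)]
pad_housing [([194.6, 304.5], 0.66)]
pad_gland [([319.5, 286.0], 0.55)]
wrench [([381.4, 156.0], 0.55)]
tin [([142.6, 393.3], 0.78)]
1.1 [ 0.161975   -0.62947704  0.22245953] [ 9.92083627e-01  1.25578959e-01  2.07726502e-05 -3.29212888e-05]
```

```bash
python3 - <<'E'
import cv2
im=cv2.imread("pics/top0.png")
cv2.imwrite("pics/top0c.png",cv2.resize(im[150:350,110:510],(800,400),interpolation=cv2.INTER_CUBIC))
im=cv2.imread("pics/top0.png")
cv2.imwrite("pics/hubs.png",cv2.resize(im[230:330,350:510],(800,500),interpolation=cv2.INTER_CUBIC))
E
```

```text
(no output)
```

View pics/top0c.png

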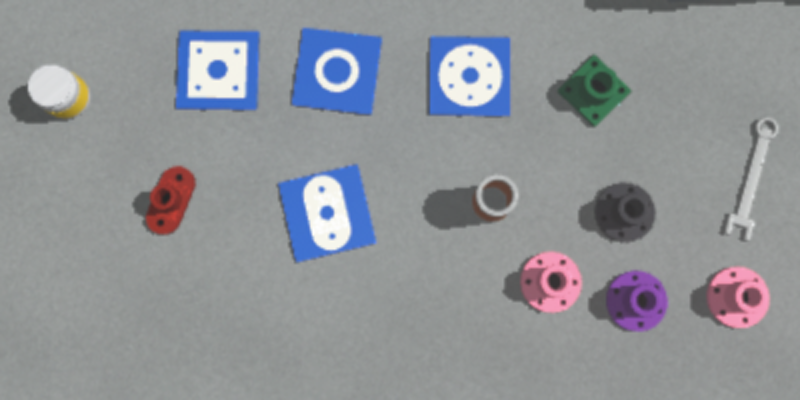

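View pics/hubs.png

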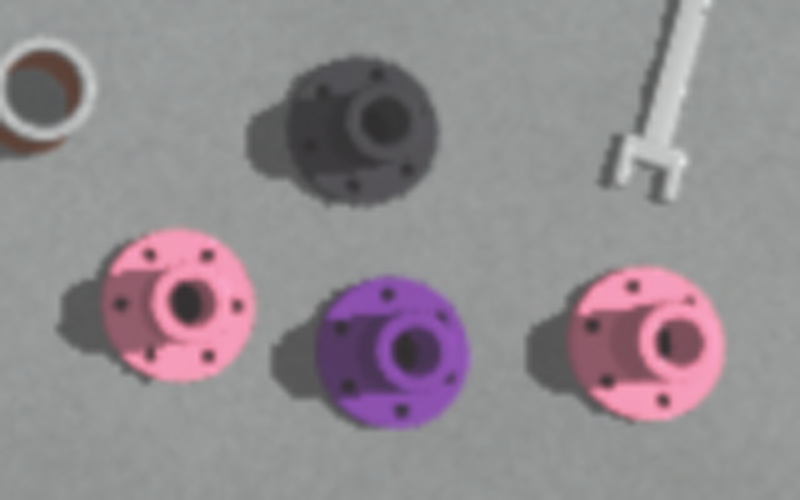

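View pics/side0.png

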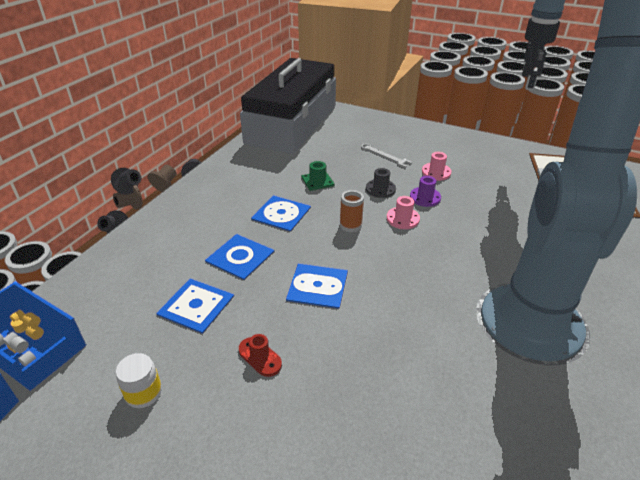

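Hub candidates in the top picture are pink (386,292), purple (427,300), pink (478,298) and dark grey (423,256). Only the grey one fits the description, and the crop confirms it. The sleeve is at (357,250), the housing at (408,194), the gland at (194,250), and the four pads are at (218,185), (278,185), (345,188) and (273,256).

Next I'll fit model silhouettes to the colour masks in both cameras.

```bash
cat > vis.py <<'E'
import numpy as np, cv2
from scipy.optimize import minimize
from bench import camera_params
U=6
def circ(d): t=np.linspace(0,2*np.pi,48,endpoint=False); return np.c_[np.cos(t),np.sin(t)]*d/2
def rect(a): return np.array([[1,1],[-1,1],[-1,-1],[1,-1]])*a/2
def oblong(l,w): c=circ(w); return np.r_[c+[(l-w)/2,0],c-[(l-w)/2,0]]
def prism(p,z0,z1): return np.r_[np.c_[p,np.full(len(p),z0)],np.c_[p,np.full(len(p),z1)]]
M={"sleeve":[prism(circ(.056),0,.09)],
"hub":[prism(circ(.084),0,.01),prism(circ(.044),.01,.058)],
"housing":[prism(rect(.076),0,.01),prism(circ(.048),.01,.056)],
"gland":[prism(oblong(.1,.048),0,.01),prism(circ(.036),.01,.05)],
"pad":[prism(rect(.116),0,.006)]}
def proj(P,c):
    q=camera_params(c); X=(q["camera_from_world"]@np.c_[P,np.ones(len(P))].T)[:3]; x=q["K"]@X; return (x[:2]/x[2]).T
def unproj(uv,z,c):
    q=camera_params(c); T=q["camera_from_world"]; d=T[:3,:3].T@np.linalg.inv(q["K"])@[*uv,1]; o=-T[:3,:3].T@T[:3,3]
    return (o+d*(z-o[2])/d[2])[:2]
def mask(im,kind):
    h,s,v=[a.astype(int) for a in cv2.split(cv2.cvtColor(im,cv2.COLOR_RGB2HSV))]
    if kind=="pad": m=((h>100)&(h<125)&(s>110))|((v>190)&(s<40))
    if kind=="housing": m=(h>45)&(h<90)&(s>70)
    if kind=="gland": m=((h<8)|(h>170))&(s>110)
    if kind=="sleeve": m=((h<20)&(s>70))|(v>162)
    if kind=="hub": m=(v<88)
    return m.astype(np.uint8)
def fit(im,cam,kind,uv0,z=0.,yaw0=(0,)):
    """uv0: origin pixel guess. returns x,y,yaw,residual fraction"""
    r=60; c0=np.round(uv0).astype(int)-r
    roi=im[c0[1]:c0[1]+2*r,c0[0]:c0[0]+2*r]; h,w=roi.shape[:2]
    m=mask(cv2.resize(roi,(w*U,h*U),interpolation=cv2.INTER_CUBIC),kind)
    n,l,st,ce=cv2.connectedComponentsWithStats(m)
    near=[i for i in range(1,n) if st[i,4]>40*U*U]
    k=min(near,key=lambda i:np.hypot(*(ce[i]-r*U))); m=(l==k).astype(np.uint8)
    cs,_=cv2.findContours(m,cv2.RETR_EXTERNAL,cv2.CHAIN_APPROX_NONE); m[:]=0; cv2.drawContours(m,cs,-1,1,-1)
    mf=cv2.GaussianBlur(m.astype(np.float32),(0,0),U*.7)
    def cost(p):
        R=np.array([[np.cos(p[2]),np.sin(p[2])],[-np.sin(p[2]),np.cos(p[2])]]); g=np.zeros(m.shape,np.uint8)
        for P in M[kind]:
            Q=np.c_[P[:,:2]@R+np.array(p[:2])/10,P[:,2]+z]
            q=((proj(Q,cam)-c0+.5)*U-.5)
            cv2.fillConvexPoly(g,np.round(cv2.convexHull(q.astype(np.float32))*16).astype(int),1,shift=4)
        return float(np.abs(cv2.GaussianBlur(g.astype(np.float32),(0,0),U*.7)-mf).sum()/mf.sum())
    x0=unproj(uv0,z,cam)*10
    best=None
    for y in yaw0:
        s=np.array([[*x0,y]]*4)+np.array([[0,0,0],[.1,0,.1],[0,.1,-.1],[-.1,-.1,.2]])
        o=minimize(cost,s[0],method="Nelder-Mead",options=dict(initial_simplex=s,xatol=2e-3,fatol=1e-5))
        if best is None or o.fun<best.fun: best=o
    return np.r_[best.x[:2]/10,best.x[2],best.fun]
E
cat > meas.py <<'E'
import cv2,numpy as np,sys
from vis import *
G={"top":dict(sleeve=(355,250),hub=(424,257),housing=(406,192),gland=(194,250),pad_sleeve=(279,186),pad_hub=(346,188),pad_housing=(217,187),pad_gland=(273,256)),
"side":dict(sleeve=(350,223),hub=(378,191),housing=(316,183),gland=(262,358),pad_sleeve=(239,255),pad_hub=(281,213),pad_housing=(195,305),pad_gland=(319,286))}
if __name__=="__main__":
  for c in G:
    im=cv2.imread(f"pics/{c}0.png")[:,:,::-1].copy()
    for n,uv in G[c].items():
        k=n.split("_")[0]; ys={"gland":(0,.8,1.6,2.4),"pad":(-.4,0,.4),"housing":(0,.4,.8,1.2)}.get(k,(0,))
        try: print(c,n,fit(im,c,k,np.array(uv,float),0,ys).round(4))
        except Exception as e: print(c,n,e)
  im=cv2.imread("pics/top0.png"); print(im[256,400:446].max(1))
  print(im[250,335:375].max(1))
E
python3 meas.py
```

```text
top sleeve [ 0.4586 -0.1296  0.0453  0.2766]
top hub [ 0.4487 -0.3118 -0.1105  0.1068]
top housing [ 0.622  -0.2737  0.8501  0.136 ]
top gland [0.4494 0.3261 2.7931 0.0809]
top pad_sleeve [ 0.6427  0.0978 -0.1006  0.0267]
top pad_hub [ 0.6563 -0.0918 -0.4462  1.1584]
top pad_housing time passes only in moves, steps and waits
top pad_gland [ 0.4488  0.1139 -0.4806  1.6716]
side sleeve [ 0.462  -0.1435  0.1174  0.9153]
side hub [ 0.4442 -0.3097  0.0974  0.1033]
side housing [ 0.622  -0.2757  0.7826  0.1184]
side gland [ 0.4483  0.3243 -0.3654  0.0565]
side pad_sleeve [0.6448 0.0524 0.7545 3.3514]
side pad_hub time passes only in moves, steps and waits
side pad_housing [0.6587 0.2513 0.0602 1.0119]
side pad_gland [0.4361 0.1026 0.2636 0.0345]
[ 91  90  90  88  88  89  88  72  64  61  62  62  62  61  62  59  56  56
  56  64  80  84  75  59  51  49  50  52  54  55  58  70  82  87  89  89
  90 109 142 153 154 153 151 149 151 152]
[ 92  92  92  92  92  91  90  89  88  89  88  91  95 120 172 187 139 100
  90  89  89  88  89  88  88  88  88  88  90  92 104 151 183 176 156 152
 152 151 151 153]
```

```bash
python3 - <<'E'
s=open("vis.py").read()
s=s.replace('from bench import camera_params\n','from functools import cache\nimport bench\ncamera_params=cache(bench.camera_params)\n')
s=s.replace('|((v>190)&(s<40))','')
s=s.replace('"sleeve":[prism(circ(.056),0,.09)]','"sleeve":[prism(circ(.056),.0895,.09)]').replace('((h<20)&(s>70))|(v>162)','(v>160)')
open("vis.py","w").write(s)
E
python3 meas.py | grep -v '^\[\| \['; python3 meas.py | grep '^top\|^side'
```

```text
56  64  80  84  75  59  51  49  50  52  54  55  58  70  82  87  89  89
  90 109 142 153 154 153 151 149 151 152]
  90  89  89  88  89  88  88  88  88  88  90  92 104 151 183 176 156 152
 152 151 151 153]
top sleeve [ 0.4582 -0.1293  0.0966  0.0286]
top hub [ 0.4487 -0.3118 -0.1105  0.1068]
top housing [ 0.622  -0.2737  0.8501  0.136 ]
top gland [0.4494 0.3261 2.7931 0.0809]
top pad_sleeve [ 0.6427  0.0978 -0.1006  0.0267]
top pad_hub [ 0.7003 -0.0787 -0.4923 34.9314]
top pad_housing [0.6399 0.2702 0.0247 0.028 ]
top pad_gland [0.4375 0.1045 0.2641 0.021 ]
side sleeve [ 0.499  -0.3149  2.9556  1.    ]
side hub [ 0.4442 -0.3097  0.0974  0.1033]
side housing [ 0.622  -0.2757  0.7826  0.1184]
side gland [ 0.4483  0.3243 -0.3654  0.0565]
side pad_sleeve [ 0.6443  0.0349  0.7315 10.2395]
side pad_hub [ 0.6391 -0.096   0.013   0.0508]
side pad_housing [ 0.6673  0.2039  1.1429 20.7274]
side pad_gland [0.4361 0.1026 0.2636 0.0345]
```

```bash
sed -i 's/st\[i,4\]>40\*U\*U/st[i,4]>(400 if kind=="pad" else 40)*U*U/' vis.py
for t in "45 70 110" "45 45 80"  "40 30 60"; do set -- $t
sed -E "s/\(h>45\)&\(h<90\)&\(s>70\)/(h>$1)\&(h<95)\&(s>$2)/; s/\(s>110\)$/(s>$3)/" vis.py > vt.py; sed 's/from vis/from vt/' meas.py > mt.py; echo $t; python3 mt.py | grep 'housing\|gland\|pad_hub\|pad_sl'; done
```

```text
45 70 110
top housing [ 0.622  -0.2737  0.8501  0.136 ]
top gland [0.4494 0.3261 2.7931 0.0809]
top pad_sleeve [ 0.6427  0.0978 -0.1006  0.0267]
top pad_hub [ 0.64   -0.0942  0.0089  0.0298]
top pad_housing [0.6399 0.2702 0.0247 0.028 ]
top pad_gland [0.4375 0.1045 0.2641 0.021 ]
side housing [ 0.622  -0.2757  0.7826  0.1184]
side gland [ 0.4483  0.3243 -0.3654  0.0565]
side pad_sleeve [ 0.6423  0.0956 -0.103   0.0467]
side pad_hub [ 0.6391 -0.096   0.013   0.0508]
side pad_housing [0.6396 0.2684 0.0181 0.0424]
side pad_gland [0.4361 0.1026 0.2636 0.0345]
45 45 80
top housing [ 0.6228 -0.2731  0.7949  0.0406]
top gland [0.4491 0.3263 2.8062 0.0315]
top pad_sleeve [ 0.6427  0.0978 -0.1006  0.0267]
top pad_hub [ 0.64   -0.0942  0.0089  0.0298]
top pad_housing [0.6399 0.2702 0.0247 0.028 ]
top pad_gland [0.4375 0.1045 0.2641 0.021 ]
side housing [ 0.6209 -0.2745  0.7755  0.0655]
side gland [0.448  0.3245 2.7986 0.032 ]
side pad_sleeve [ 0.6423  0.0956 -0.103   0.0467]
side pad_hub [ 0.6391 -0.096   0.013   0.0508]
side pad_housing [0.6396 0.2684 0.0181 0.0424]
side pad_gland [0.4361 0.1026 0.2636 0.0345]
40 30 60
top housing [ 0.6228 -0.2737  0.7965  0.0201]
top gland [ 0.4494  0.3261 -0.3374  0.0171]
top pad_sleeve [ 0.6427  0.0978 -0.1006  0.0267]
top pad_hub [ 0.64   -0.0942  0.0089  0.0298]
top pad_housing [0.6399 0.2702 0.0247 0.028 ]
top pad_gland [0.4375 0.1045 0.2641 0.021 ]
side housing [ 0.6209 -0.2739  0.8024  0.0299]
side gland [0.4478 0.3247 2.8108 0.0178]
side pad_sleeve [ 0.6423  0.0956 -0.103   0.0467]
side pad_hub [ 0.6391 -0.096   0.013   0.0508]
side pad_housing [0.6396 0.2684 0.0181 0.0424]
side pad_gland [0.4361 0.1026 0.2636 0.0345]
```

```bash
sed -i -E "s/\(h>45\)&\(h<90\)&\(s>70\)/(h>40)\&(h<95)\&(s>30)/; s/\(s>110\)$/(s>60)/" vis.py; grep -n '"gland": m\|"housing": m\|"pad": m' vis.py
cat > job.py <<'E'
import numpy as np
from bench import *
HI=.20
def q(t): return [float(np.cos(t/2)),float(np.sin(t/2)),0.,0.]
def best_yaw(spots):
    """grasp yaw t keeping joints far from limits; spots: (xy, dyaw)"""
    lo=np.array([-2.61,-.41,-1.48,0,-1.57,.05,-2.85]);hi=np.array([2.61,2.15,1.57,2.5,4.71,1.97,2.85])
    def margin(t):
        m=9
        for xy,d in spots:
            for z in (.05,HI):
                s=inverse_kinematics([*map(float,xy),z],q(t+d))
                if s is None: return -1
                s=np.array(s); m=min(m,(s-lo)[[0,2,4,6]].min(),(hi-s)[[0,2,4,6]].min())
        return m
    T=np.arange(-np.pi,np.pi,.2); m=[margin(t) for t in T]; i=int(np.argmax(m)); print("yaw",T[i].round(2),"margin",round(m[i],2)); return float(T[i])
def pick(xy,zg,t,opening,double=False):
    x,y=map(float,xy)
    move_gripper(opening)
    move_ptp([x,y,HI],q(t)); movel([x,y,zg],speed=.15)
    if double:
        move_gripper(.0,25); print("gap1",read_finger_gap()); move_gripper(opening)
        movel([x,y,zg+.0005],q(t+np.pi/2),speed=.02) if False else move_ptp([x,y,zg],q(t+np.pi/2)); t+=np.pi/2
    move_gripper(.0,60); print("gap",round(read_finger_gap(),4),"grip",read_grasp_force())
    movel([x,y,HI],speed=.15); print("held gap",round(read_finger_gap(),4),"t",read_time_s(),"F",np.round(read_ft_force(),1)); return t
def place(xy,zg,t,opening,off=.006):
    x,y=map(float,xy); z=zg+off
    move_ptp([x,y,HI],q(t)); movel([x,y,z+.015],speed=.15); movel([x,y,z+.004],speed=.04)
    f0=read_ft_force()[2]; dz=.004
    while dz>-.003:
        dz-=.001; movel([x,y,z+dz],speed=.02)
        if read_ft_force()[2]-f0>3: break
    print("contact dz",round(dz,4),"dF",round(read_ft_force()[2]-f0,1))
    move_gripper(opening); movel([x,y,HI],speed=.15); print("placed t",read_time_s())
E
python3 - <<'E'
from job import *
P,D=(.4577,-.130),(.6425,.0967)
t=best_yaw([(P,0),(P,np.pi/2),(D,np.pi/2)])
t=pick(P,.052,t,.078,True)
place(D,.052,t,.072)
E
```

```text
23:    if kind=="pad": m=((h>100)&(h<125)&(s>110))
24:    if kind=="housing": m=(h>40)&(h<95)&(s>30)
25:    if kind=="gland": m=((h<8)|(h>170))&(s>60)
yaw 0.46 margin 0.7
gap1 0.05471244634382355
gap 0.055 grip 62.475746031850576
held gap 0.055 t 8.0167 F [ 0.1  0.7 -6.7]
contact dz 0.0 dF 4.6
placed t 12.9833
```

```bash
python3 - <<'E'
from job import *
P,D=(.4465,-.311),(.6395,-.0951)
t=best_yaw([(P,0),(P,np.pi/2),(D,np.pi/2)])
t=pick(P,.038,t,.068,True)
place(D,.038,t,.06)
P,D=(.622,-.2738),(.6397,.2693)
d=.0215-.80; d=(d+np.pi/4)%(np.pi/2)-np.pi/4
t=best_yaw([(P,0),(D,d)]); print("d",d)
pick(P,.037,t,.068); place(D,.037,t+d,.064)
P,D=(.4486,.3254),(.4368,.1035)
d=.264+.333
t=best_yaw([(P,0),(D,d)])
pick(P,.036,t,.056); place(D,.036,t+d,.052)
import cv2
from vis import fit
move_ptp([.40,-.45,.25],q(.25))
T=dict(sleeve=(.6425,.0967,0),hub=(.6395,-.0951,0),housing=(.6397,.2693,.0215),gland=(.4368,.1035,.264))
import vis
for c in ("top","side"):
    im=read_camera(c); cv2.imwrite(f"pics/{c}1.png",im[:,:,::-1])
    for k,(x,y,a) in T.items():
        try: print(c,k,fit(im,c,k,vis.proj(np.array([[x,y,.096 if k=="sleeve" else .006]]),c)[0] if k!="sleeve" else vis.proj(np.array([[x,y,.096]]),c)[0],.006,(a,))-np.array([x,y,a,0]))
        except Exception as e: print(c,k,e)
E
```

```text
yaw -0.94 margin 0.68
gap1 0.04254988408364155
gap 0.0407 grip 60.147585310041904
held gap 0.0406 t 19.7167 F [-0.2  0.5 -5.6]
contact dz 0.001 dF 5.3
placed t 24.6083
yaw 1.06 margin 0.6
d -0.7785000000000001
gap 0.0445 grip 60.070674642920494
held gap 0.0449 t 28.425 F [ 0.1  0.9 -5.6]
contact dz 0.001 dF 8.6
placed t 34.175
yaw 0.26 margin 0.32
gap 0.0317 grip 58.876746743917465
held gap 0.031 t 38.1 F [-0.   0.2 -5.2]
contact dz 0.001 dF 11.7
placed t 42.975
top sleeve [3.78099200e-03 1.71720869e-04 5.67172825e-02 7.40763724e-01]
top hub [0.00294938 0.00269392 0.01144272 0.19905075]
top housing [0.00112536 0.00027592 0.01022546 0.06404598]
top gland [ 0.00059738 -0.00036755 -0.00125727  0.03918858]
side sleeve [ 0.00452466  0.15766087 -4.44577919  0.93984067]
side hub [-0.0008142  -0.0028176   0.06252231  0.13402258]
side housing [ 0.00055274 -0.0006169   0.02970478  0.07752962]
side gland [-0.00032525 -0.00245714 -0.03207377  0.08781477]
```

```bash
python3 - <<'E'
import cv2,numpy as np
a=cv2.imread("pics/top1.png")[155:290,190:385]; b=cv2.imread("pics/side1.png")[160:340,150:360]
A=cv2.resize(a,(390*2,270*2),interpolation=cv2.INTER_CUBIC)
cv2.imwrite("pics/c1.png",A)
cv2.imwrite("pics/c2.png",cv2.resize(b,(700,600),interpolation=cv2.INTER_CUBIC))
E
```

```text
(no output)
```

View pics/c1.png

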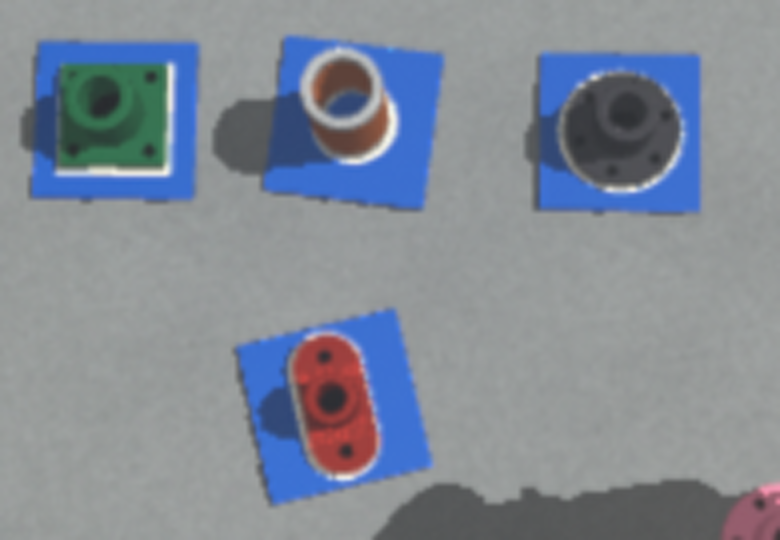

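View pics/c2.png

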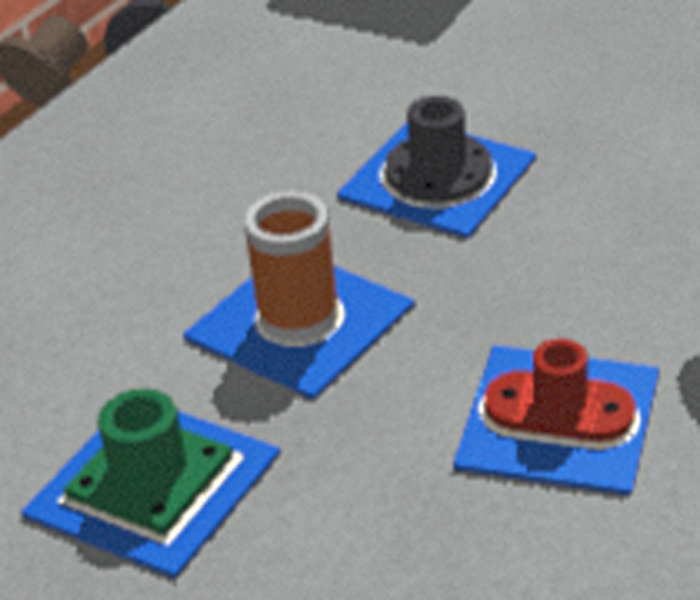

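```bash
python3 - <<'E'
import cv2,numpy as np,vis
o=vis.mask
def mask(im,kind):
    h,s,v=[a.astype(int) for a in cv2.split(cv2.cvtColor(im,cv2.COLOR_RGB2HSV))]
    if kind=="hub": return ((s<75)&(v<135)).astype(np.uint8)
    if kind=="sleeve": return ((s<110)&(v<208)&(v>105)).astype(np.uint8) if 0 else (((h<25)|(s<45))&(v<212)).astype(np.uint8)
    return o(im,kind)
vis.mask=mask
vis.M["sleeve"]=[vis.prism(vis.circ(.056),0,.09)]
T=dict(sleeve=(.6425,.0967,0),hub=(.6395,-.0951,0),housing=(.6397,.2693,.0215),gland=(.4368,.1035,.264))
# per-camera pad centres (same-camera comparison)
Pd=dict(top=dict(sleeve=(.6427,.0978),hub=(.64,-.0942)),side=dict(sleeve=(.6423,.0956),hub=(.6391,-.096)))
for c in ("top","side"):
    im=cv2.imread(f"pics/{c}1.png")[:,:,::-1].copy()
    for k in ("sleeve","hub"):
        x,y,a=T[k]; zc=.055 if k=="sleeve" else .02
        # blank everything outside the pad neighbourhood silhouette for sleeve
        im2=im.copy()
        if k=="sleeve":
            m=np.zeros(im.shape[:2],np.uint8)
            cv2.fillConvexPoly(m,cv2.convexHull(np.round(vis.proj(np.r_[vis.prism(vis.circ(.075),.004,.1)]+[x,y,0],c)).astype(np.int32)),1)
            im2[m==0]=(40,90,200)
        uv=vis.proj(np.array([[x,y,zc]]),c)[0]
        import types
        b=vis.unproj(uv,.006,c)
        r=vis.fit(im2,c,k,uv,.006,(0,))
        print(c,k,"mm off pad",((r[:2]-Pd[c][k])*1000).round(1),"res",r[3].round(3))
E
```

```text
top sleeve mm off pad [-2.1  0.6] res 0.059
top hub mm off pad [-0.5  1.1] res 0.05
side sleeve mm off pad [-1.1  3.2] res 0.265
side hub mm off pad [-2.3  2.5] res 0.057
```

The pictures show all four castings upright on their own pads. White rims show around the feet, and the measured offsets are about 1–3 mm and under 2°. The spanner and the tin were never approached.

```bash
python3 -c "
from bench import *
print(read_time_s(),read_ft_force()); print(sign_off())"
```

```text
45.0833 [-0.10049092  0.44946191  0.59289129]
the job is handed in; nothing more can be done
None
```

I placed all four castings upright on their matching pads, in the order asked, within about 1–3 mm of centre and with flange angles within about 2°, and handed the job in at 45 s; the spanner and the tin were never approached.

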